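Shut and latch the satellite deployer

ROBOT

A 6-joint arm with a two-finger parallel gripper is mounted at the origin on the work surface. World frame = base frame: x ahead of the robot, y to its left, z up, the work surface at z = 0. Lengths are in m, angles in rad, forces in N, time in s.
With the tool pointing down it reaches from about 0.35 to 0.775 m from the base axis. Payload 7.3 kg.
Tool frame: the origin (TCP) lies at the very end of the fingers, on their centre line; the grasp point (between the pads) lies 19 mm behind it; z points along the fingers, y is the line along which they close (so a half turn about z gives the same grasp; the last joint's range is limited). The gripper opens to 92 mm and grips with 3 to 60 N. Pads are 19 mm wide; open, the fingers measure 130 mm over their backs; the gripper's body (75 mm by 190 mm) begins 47 mm behind the grasp point.
Start: joints at [-1.449, 0.342, 1.524, -0, 1.275, -0.146], TCP at [0.139, -0.506, 0.227] pointing down, gripper open.
Joint ranges: [-2.53, 2.53], [-0.77, 2.02], [0.04, 2.7], [-1, 4.14], [0.28, 2.66], [-3.11, 3.11]. Speed limits (rad/s): [2.57, 2.57, 3.14, 3.14, 3.14, 3.14].

INTERFACE

Orientations are given as [roll, pitch, yaw] about the fixed x, y, z axes, in that order (R = Rz(yaw) Ry(pitch) Rx(roll)).
In Python, from cell import robot gives the robot as it stands. The module is installed in compiled form; this text tells all that it offers.
- The arm moves only by the tool arm_command, never from a script. Its argument "moves" is a list of rows, each a list of 3 entries, a list of its own where there are three numbers: the shift along the tool's x, y, z in m, then the turn, a rotation vector about the tool's x, y, z in rad, then the finger opening in m, from 0 to 0.0918. In form: [[[dx, dy, dz], [ax, ay, az], claw], ...]. A call has exactly 5 rows; each row is the pose to reach, as a shift and turn from the pose commanded when the call began, along the tool's axes at that moment; what a row does not reach only later rows make up. A row lasts 1/10 s, in which the tool goes at most 50 mm and 8.59 degrees, less where a joint would pass 70% of its speed; a pose out of reach is approached as far as the arm can. A call with a gripper value outside its range is refused whole. The fingers move at their own pace and stop on an object; "squeeze" is the grip in N (left out, the last holds). Time passes only in rows, so rows that repeat a pose let the fingers close, or fill a call up. It gives the time, the measured TCP pose, the force, the opening and the grip force at its end, in the units of the state.
- robot.observe(): the state, without advancing time (a new reading comes with each control period).
- robot.read_camera(name): name is "scene" or "top" or "wrist"; returns the picture (400x640x3 uint8, red, green, blue); there is no depth.
- robot.camera_model(name): a dict with "fx", "fy", "cx", "cy" (pixels), "R" (3x3) and "t" (3): a world point X has camera coordinates R X + t. Camera axes: x right, y down, z forward; pixel columns grow to the right and rows downward; lengths in m; the calibration is good to about 2 mm. A picture is of the moment at which its call begins: read the wrist's pose just before it. camera_model takes no time and is no camera call; for the wrist camera it gives the pose at the moment of the call.
- robot.hand_in(): hands the job in; it is judged then, once.
The state is a dict: "time": time; "qpos": joint angles; "qvel": joint speeds; "joint_efforts": joint torques, N m; "tool_pos": TCP position; "tool_rot": TCP orientation; "contact_force": force on the tool from outside, world axes, zero at the start; "torque": the same for the moment, N m; "opening": finger opening in m; "grip_force": force on a finger pad.
Only numpy, scipy, OpenCV 4.12 (cv2) and the standard library are available. Lean on these libraries where they do the work, as an engineer would, in place of code of your own. Each camera call takes 0.05 s, during which the arm holds its last target. There are 200 camera calls.

TASK

Fold the deployer's door shut flat over the small satellite, then swing the sprung latch arm across it until it snaps into its catch and stays there when let go. The catch is set a little differently each time, so go by feel; it is flight hardware, so push gently (well under 4 kg of force), and leave the other things on the bench where they are.

Things in the scene. Friction and masses are not known exactly. Their poses are not given: they have to be found in the camera images.
- deployer: Small-satellite deployer: upright bare aluminium box 132 x 132 mm, 128 mm high, bolted down, a black satellite inside, door and latch arm on top. Origin: centre of its underside, z up, front faces its own -x (to the robot, yaw within 0.4 rad). Fixed neighbours of the arm: pivot ear at (-50, -81) mm, 30 mm wide, top 141 mm high; catch at about (-60 +-27, +92) mm, 45 mm long, top 155 mm high
- door (a joint): Angle of the door, a bare aluminium plate 130 x 124 x 8 mm hinged along the far (+x) upper edge of the box: 0 = shut flat on the box (upper face 137 mm above the bench), grows as the front edge rises, at most 1.2 rad. The stiff hinge (about 0.25 N m, no spring) lets it stay where it is left; it can be pushed shut by pressing down on its upper face
- door_hinge (a point): Point on the door's hinge axis at its middle, 66 mm to the deployer's +x side and 130 mm above the bench
- door_edge (a point): Middle of the door's free (front) edge, on its upper/outer face, 132 mm from the hinge axis; moves with the door
- latch (a joint): Angle of the latch arm, a level steel bar 14 mm wide, 10 mm thick, mid-height 147 mm, on a vertical pivot on the deployer's right (-y) side. At 0 it points along the deployer's +y, across the front part of the shut door, 5 mm above it; grows as it swings towards -x (anticlockwise from above); it starts fully open at 1.05. While the door is up the arm can get under it and block it
- latch_pivot (a point): Pivot of the latch arm, at (-50, -80, 147) mm in the deployer's frame, with its axes. A torsion spring always swings the arm back open to 1.05 rad unless it is caught: 0.16 N m when open, 0.5 N m at angle 0 (1 to 4 N at the post)
- latch_post (a point): Top centre of the upright round steel post on the latch arm, 14 mm in diameter, 38 mm tall above the arm (top 190 mm above the bench), 140 mm from the pivot: push it, or take hold of it, to swing the arm
- latch_tip (a point): Centre line of the arm's round tip (10 mm thick), 168 mm from the pivot. In the catch it rides over a sprung pawl's ramp (the push at the post rises to some 9 to 15 N over the last 12 mm of the ramp), the pawl snaps up behind it, and a solid stop ends the swing 9 mm past the crest. The catch is adjusted anew each time along the arc: the stop lies anywhere from -0.16 to 0.16 rad, unmeasured, to be felt
- driver: Loose screwdriver lying in front of the deployer, 190 mm long along its x, origin under its middle
- wrench: Loose steel wrench lying on the right of the deployer, 150 mm long along its x, origin under its middle
- tray: Loose grey parts tray, 90 x 70 x 30 mm, on the left of the deployer, origin under its centre
- bottle: Loose white bottle, 60 mm in diameter, 150 mm tall, on the left of the deployer, origin under its centre
- jar: Loose clear jar with steel cap, 60 mm in diameter, 70 mm tall, on the right of the deployer, origin under its centre
- collar: Loose aluminium ring, 50 mm in diameter, 20 mm high, far to one side, origin under its centre
- gauge: Loose steel block, 35 x 60 x 30 mm, far to the other side, origin under its centre

How it is judged:
By the outcome, as a careful person would: the job done as asked, in the order asked, and still so for the second after the job is handed in, with the robot touching nothing.
It also fails if it takes over 48 s, if anything falls off the work surface, if the arm or the gripper's body presses on something with over 40 N, if the wrist force passes 120 N, or if a joint passes its speed limit or range.

## Working session

There is one attempt and no reset: what is moved stays moved. The work goes in short steps, Python scripts to look and compute and a tool call to move; the robot and the scene stay as the last step left them, time stands still between calls to the robot, and variables do not carry over. Pictures are saved under pics/ and viewed, at most 10 in all, crops included, and the job is handed in when it is done.

Besides the shell and the picture viewer there is one more tool, called after "Request:" in YAML: its name, and indented under it one key for each argument. arm_command: Moves the arm, as the interface text tells. Its arguments: {"type":"object","properties":{"moves":{"type":"array"},"squeeze":{"type":"number"}},"required":["moves"]}

```bash
mkdir -p pics; python3 - <<'E'
from cell import robot
import cv2,json
s=robot.observe();print({k:(v if isinstance(v,(float,int)) else [round(float(x),3) for x in list(v)]) for k,v in s.items() if k!='tool_rot'},s['tool_rot'])
for n in("scene","top"):
    im=robot.read_camera(n);cv2.imwrite(f"pics/{n}0.png",im[:,:,::-1]);m=robot.camera_model(n);print(n,{k:(v.round(4).tolist() if hasattr(v,'round') and hasattr(v,'tolist') else v) for k,v in m.items()})
E
```

```text
{'time': 0.0, 'qpos': [-1.449, 0.343, 1.525, 0.0, 1.275, -0.146], 'qvel': [-0.001, 0.002, -0.0, 0.002, 0.002, 0.0], 'joint_efforts': [-0.001, -43.125, -24.422, 0.072, 0.056, -0.0], 'tool_pos': [0.139, -0.506, 0.226], 'contact_force': [0.206, -0.165, 1.469], 'torque': [-0.066, 0.001, -0.02], 'grip_force': 0.0, 'opening': 0.09162068787461274} [-3.14003695e+00 -2.41046709e-04  2.67791167e-01]
scene {'fx': 509.18230369544534, 'fy': 509.18230369544534, 'cx': 312.7460641406148, 'cy': 202.9222973386595, 'R': [[-0.0258, 0.9995, -0.0158], [0.7345, 0.0083, -0.6786], [-0.6781, -0.0291, -0.7344]], 't': [0.0337, -0.3435, 1.7874]}
top {'fx': 415.7753033438694, 'fy': 415.7753033438694, 'cx': 313.1951474129863, 'cy': 204.62903391064606, 'R': [[-0.0122, -0.9999, -0.004], [-0.9992, 0.0124, -0.0372], [0.0372, 0.0035, -0.9993]], 't': [-0.0065, 0.5911, 1.3009]}
```

View pics/top0.png

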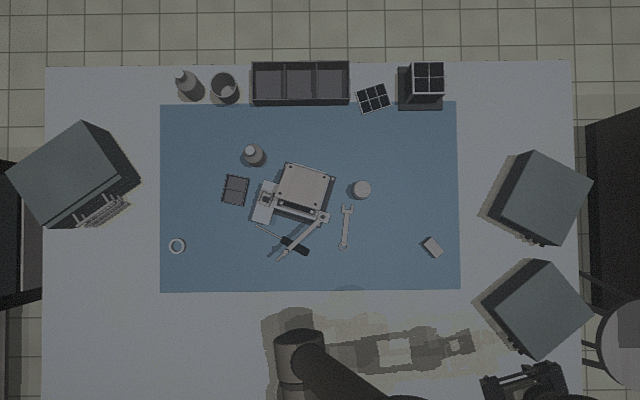

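View pics/scene0.png

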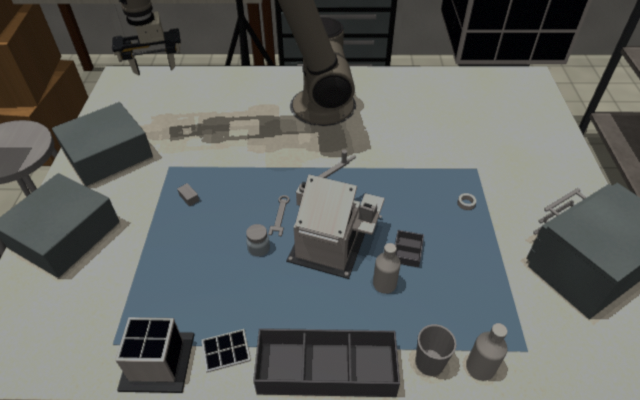

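The top view shows the deployer at about (303,190), the pivot ear near (325,217), the arm out to about (281,258) and the catch near (265,203). The driver lies under the arm. I'll enlarge both views to pick exact points.

```bash
python3 - <<'E'
import cv2,numpy as np
a=cv2.imread('pics/top0.png')[140:270,230:380];b=cv2.imread('pics/scene0.png')[140:280,270:430]
a=cv2.resize(a,(600,520),interpolation=cv2.INTER_CUBIC);b=cv2.resize(b,(640,560),interpolation=cv2.INTER_CUBIC)
cv2.imwrite('pics/topz.png',cv2.convertScaleAbs(a,alpha=1.5));cv2.imwrite('pics/scenez.png',cv2.convertScaleAbs(b,alpha=1.3))
E
```

```text
(no output)
```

View pics/topz.png

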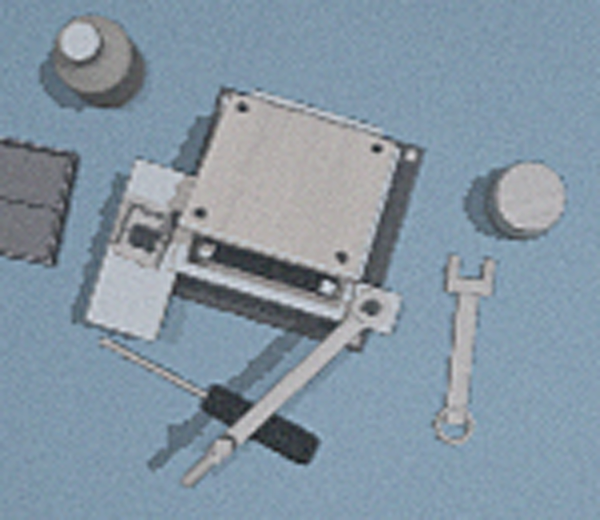

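View pics/scenez.png

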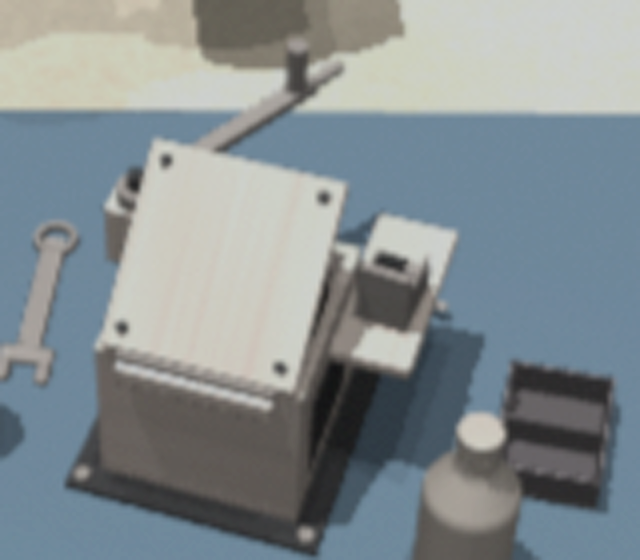

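The crops give matching points. In the top crop, the pivot is at (372,307), the tip end at (190,483), and the door's front corners at (180,232) and (360,278). In the scene crop, the post top is at (298,45), the tip at (340,68), and the door's front corners at (345,183) and (155,140).

```bash
cat >h.py <<'E'
from cell import robot
import numpy as np
def ray(n,u,v,m=None):
    m=m or robot.camera_model(n);R=np.array(m['R']);t=np.array(m['t'])
    d=R.T@np.array([(u-m['cx'])/m['fx'],(v-m['cy'])/m['fy'],1]);return -R.T@t,d/np.linalg.norm(d)
def plane(n,u,v,z,m=None):
    o,d=ray(n,u,v,m);return o+d*(z-o[2])/d[2]
def tri(a,b):
    (o,d),(p,e)=a,b
    s=np.linalg.lstsq(np.c_[d,-e],p-o,rcond=None)[0];x,y=o+s[0]*d,p+s[1]*e;return (x+y)/2,np.linalg.norm(x-y)
T=lambda u,v:(230+u/4-.4,140+v/4-.4)
S=lambda u,v:(270+u/4-.4,140+v/4-.4)
E
python3 - <<'E'
from h import *
np.set_printoptions(precision=4,suppress=True)
piv=plane('top',*T(372,307),.152);tip=plane('top',*T(187,485),.147);tip2=plane('scene',*S(341,68),.147)
post=plane('scene',*S(298,45),.19);postT=plane('top',*T(222,450),.19)
print('piv',piv,'tip',tip,tip2,'post',post,postT)
print('len',np.linalg.norm((tip-piv)[:2]),np.linalg.norm((post-piv)[:2]),np.linalg.norm((postT-piv)[:2]))
L=tri(ray('top',*T(180,232)),ray('scene',*S(345,183)));R=tri(ray('top',*T(360,278)),ray('scene',*S(155,140)))
print('front corners',L,R,np.linalg.norm(L[0]-R[0]))
HL=plane('top',*T(225,92),.134);HR=plane('top',*T(403,147),.134);HS=plane('scene',*S(295,392),.134);print('hinge',HL,HR,HS)
d=(L[0]-R[0]);yaw=np.arctan2(-d[0],d[1]);print('yaw',yaw)
a=np.arctan2(*(post-piv)[[1,0]]);print('latch ang from yaw', a-np.pi/2-yaw, 'by tip',np.arctan2(*(tip-piv)[[1,0]])-np.pi/2-yaw)
Rz=np.array([[np.cos(yaw),-np.sin(yaw)],[np.sin(yaw),np.cos(yaw)]])
c=piv[:2]-Rz@[-.05,-.08];print('centre',c,'edge local',[(Rz.T@(q[0][:2]-c)).round(4) for q in(L,R)],'hinge local',[(Rz.T@(q[:2]-c)).round(4) for q in(HL,HR,HS)])
g=plane('top',*T(145,240),.155);print('catch',g,Rz.T@(g[:2]-c))
E
```

```text
piv [ 0.5524 -0.0403  0.152 ] tip [0.4289 0.0914 0.147 ] [0.431  0.0943 0.147 ] post [0.4564 0.0635 0.19  ] [0.4564 0.0635 0.19  ]
len 0.18058863091110683 0.14133282461497626 0.14136686050349384
front corners (array([0.6037, 0.0887, 0.2104]), np.float64(4.1955469390358166e-05)) (array([ 0.5712, -0.0288,  0.2136]), np.float64(0.005079318523686657)) 0.1219532432382579
hinge [0.7081 0.0629 0.134 ] [ 0.6669 -0.0643  0.134 ] [0.7031 0.0594 0.134 ]
yaw -0.2696704557675821
latch ang from yaw 1.0164632449736284 by tip 1.023186068638481
centre [0.6219 0.0235] edge local [array([-0.035 ,  0.0579]), array([-0.035, -0.064])] hinge local [array([0.0726, 0.0609]), array([ 0.0667, -0.0727]), array([0.0686, 0.0562])]
catch [0.6014 0.1187 0.155 ] [-0.0451  0.0863]
```

Everything agrees with the given sizes: post radius 0.141, latch angle about 1.02, door edge about 0.21 m high. That puts the deployer centre at about (0.622, 0.0235) with yaw about -0.295. I'll start moving towards a point above the door.

Request:
arm_command:
  moves:
    - [[0.04,-0.028,-0.01],[0,0,-0.145],0]
    - [[0.08,-0.056,-0.02],[0,0,-0.29],0]
    - [[0.12,-0.084,-0.03],[0,0,-0.435],0]
    - [[0.16,-0.112,-0.04],[0,0,-0.58],0]
    - [[0.2,-0.14,-0.05],[0,0,-0.725],0]
  squeeze: 10

```text
time: 0.6
tool_pos: [0.2955, -0.3166, 0.2769]
tool_rot: [-3.141, -0.0, 0.998]
contact_force: [1.1, -0.7, 0.0]
opening: 0.0562
grip_force: 0.0
```

```bash
cat >>h.py <<'E'
from scipy.spatial.transform import Rotation as Ro
C=np.array([.6219,.0235]);YAW=-.295
def W(x,y):
    c,s=np.cos(YAW),np.sin(YAW);return C+np.array([[c,-s],[s,c]])@[x,y]
def post(th,r=.14): return W(-.05-r*np.sin(th),-.08+r*np.cos(th))
def plan(xy,z,yaw):
    s=robot.observe();R=Ro.from_euler('xyz',s['tool_rot'])
    d=R.inv().apply(np.r_[xy,z]-s['tool_pos']);r=(R.inv()*Ro.from_euler('xyz',[np.pi,0,yaw])).as_rotvec()
    print('t',round(s['time'],2),'pos',np.round(s['tool_pos'],4),'yaw',round(s['tool_rot'][2],3),'F',np.round(s['contact_force'],1),'-> shift',d.round(4),'turn',r.round(3))
E
python3 -c "
from h import *
plan(W(-.03,0),.26,1.5);print(post(1.02),W(-.03,0))"
```

```text
t 0.6 pos [ 0.2955 -0.3166  0.2769] yaw 0.998 F [ 1.1 -0.7  0. ] -> shift [0.4545 0.0612 0.017 ] turn [-0.    -0.    -0.502]
[0.45796174 0.06628274] [0.59319594 0.0322222 ]
```

Request:
arm_command:
  moves:
    - [[0.046,0.006,0],[0,0,-0.1],0]
    - [[0.092,0.012,0],[0,0,-0.2],0]
    - [[0.138,0.018,0],[0,0,-0.3],0]
    - [[0.184,0.024,0],[0,0,-0.4],0]
    - [[0.23,0.03,0],[0,0,-0.5],0]

```text
time: 1.1
tool_pos: [0.4464, -0.1403, 0.2766]
tool_rot: [-3.141, 0.0, 1.497]
contact_force: [0.8, -0.8, 0.8]
opening: 0.0159
grip_force: 0.0
```

```bash
python3 -c "
from h import *
plan(W(-.03,0),.25,1.5)"
```

```text
t 1.1 pos [ 0.4464 -0.1403  0.2766] yaw 1.497 F [ 0.8 -0.8  0.8] -> shift [0.1829 0.1337 0.0265] turn [-0.     0.    -0.003]
```

Request:
arm_command:
  moves:
    - [[0.037,0.027,0.005],[0,0,0],0]
    - [[0.073,0.054,0.01],[0,0,0],0]
    - [[0.11,0.081,0.016],[0,0,0],0]
    - [[0.147,0.108,0.021],[0,0,0],0]
    - [[0.183,0.134,0.026],[0,0,0],0]

```text
time: 1.6
tool_pos: [0.5942, 0.0317, 0.25]
tool_rot: [-3.141, 0.0, 1.493]
contact_force: [-0.5, -0.7, 0.2]
opening: 0.0002
grip_force: 0.0
```

Request:
arm_command:
  moves:
    - [[0,0,0.015],[0,0,0],0]
    - [[0,0,0.03],[0,0,0],0]
    - [[0,0,0.045],[0,0,0],0]
    - [[0,0,0.06],[0,0,0],0]
    - [[0,0,0.07],[0,0,0],0]

```text
time: 2.1
tool_pos: [0.593, 0.03, 0.1795]
tool_rot: [-3.14, 0.0, 1.493]
contact_force: [-0.5, 0.5, 2.8]
opening: 0.0003
grip_force: 0.9
```

Request:
arm_command:
  moves:
    - [[0,0,0.01],[0,0,0],0]
    - [[0,0,0.02],[0,0,0],0]
    - [[0,0,0.028],[0,0,0],0]
    - [[0,0,0.034],[0,0,0],0]
    - [[0,0,0.038],[0,0,0],0]

```text
time: 2.6
tool_pos: [0.5932, 0.0299, 0.1421]
tool_rot: [-3.141, 0.0, 1.493]
contact_force: [-0.2, 1.3, 2.1]
opening: 0.0005
grip_force: 0.9
```

Request:
arm_command:
  moves:
    - [[0,0,0.001],[0,0,0],0]
    - [[0,0,0.002],[0,0,0],0]
    - [[0,0,0.003],[0,0,0],0]
    - [[0,0,0.004],[0,0,0],0]
    - [[0,0,0.004],[0,0,0],0]

```text
time: 3.1
tool_pos: [0.5935, 0.0298, 0.1387]
tool_rot: [3.141, 0.0, 1.493]
contact_force: [-1.6, 0.0, 1.4]
opening: 0.0003
grip_force: 0.4
```

Request:
arm_command:
  moves:
    - [[0,0,0.0005],[0,0,0],0]
    - [[0,0,0.001],[0,0,0],0]
    - [[0,0,0.0015],[0,0,0],0]
    - [[0,0,0.002],[0,0,0],0]
    - [[0,0,0.002],[0,0,0],0]

```text
time: 3.6
tool_pos: [0.5934, 0.0299, 0.1372]
tool_rot: [3.141, 0.0, 1.493]
contact_force: [-2.1, 0.4, 5.4]
opening: 0.0005
grip_force: 2.5
```

Request:
arm_command:
  moves:
    - [[0,0,0.0003],[0,0,0],0]
    - [[0,0,0.0005],[0,0,0],0]
    - [[0,0,0.0007],[0,0,0],0]
    - [[0,0,0.001],[0,0,0],0]
    - [[0,0,0.001],[0,0,0],0]

```text
time: 4.1
tool_pos: [0.5934, 0.0299, 0.1371]
tool_rot: [3.141, 0.0, 1.493]
contact_force: [-4.6, 1.3, 10.1]
opening: 0.0001
grip_force: 5.1
```

The door is shut: the fingertips stop at z 0.137 and the force rises. Next I'll lift and move above the post.

Request:
arm_command:
  moves:
    - [[0,0,-0.045],[0,0,0],0]
    - [[0,-0.01,-0.085],[0,0,-0.14],0.045]
    - [[0.01,-0.055,-0.098],[0,0,-0.28],0.045]
    - [[0.018,-0.1,-0.098],[0,0,-0.42],0.045]
    - [[0.024,-0.139,-0.098],[0,0,-0.56],0.045]

```text
time: 4.6
tool_pos: [0.455, 0.065, 0.234]
tool_rot: [3.141, 0.001, 2.059]
contact_force: [-1.1, 0.0, 0.5]
opening: 0.0279
grip_force: 0.0
```

```bash
python3 - <<'E'
from h import *
import cv2
m=robot.camera_model('wrist');w=robot.read_camera('wrist');t=robot.read_camera('top');s=robot.read_camera('scene')
cv2.imwrite('pics/w1.png',w[:,:,::-1])
a=cv2.resize(t[140:270,230:380],(400,347),interpolation=3);b=cv2.resize(s[140:260,280:410],(376,347),interpolation=3)
cv2.imwrite('pics/ts1.png',cv2.convertScaleAbs(np.hstack([a,b])[:,:,::-1],alpha=1.4))
plan(post(1.04),.235,2.31)
R=np.array(m['R'])
for th in(1.0,1.05):
    p=R@np.r_[post(th),.19]+m['t'];print('pred post px',th,m['fx']*p[0]/p[2]+m['cx'],m['fy']*p[1]/p[2]+m['cy'])
E
```

```text
t 4.75 pos [0.4552 0.0651 0.2342] yaw 2.054 F [ 1.1 -0.3  0.8] -> shift [-0.0009  0.0002 -0.0008] turn [ 0.     0.001 -0.256]
pred post px 1.0 333.7636921939984 219.92086989904516
pred post px 1.05 324.11902214579624 222.14702747049986
```

View pics/w1.png

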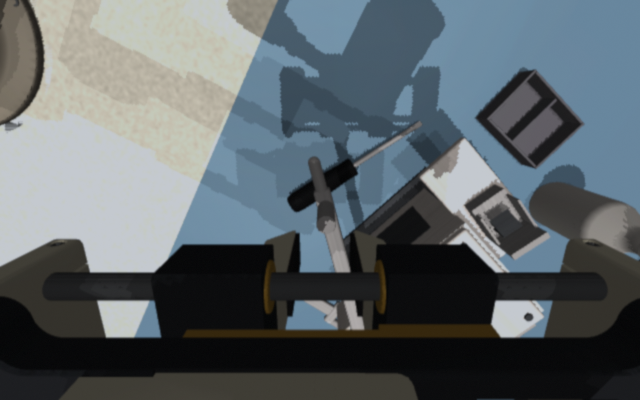

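View pics/ts1.png

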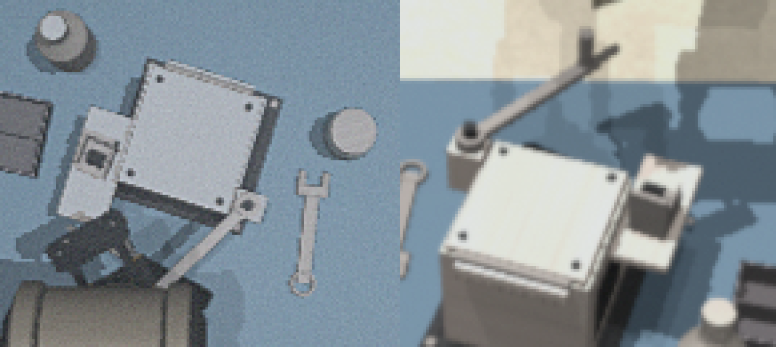

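The pictures show the door lying flat on the box, nothing else moved, and the post top in the wrist view at about (325,215). The prediction for angle 1.05 was (324,222), so they agree. The post is centred between the fingers, so I'll turn and lower around it.

Request:
arm_command:
  moves:
    - [[-0.001,0,0],[0,0,-0.13],0.045]
    - [[-0.001,0,0.005],[0,0,-0.255],0.045]
    - [[-0.001,0,0.02],[0,0,-0.255],0.045]
    - [[-0.001,0,0.035],[0,0,-0.255],0.045]
    - [[-0.001,0,0.05],[0,0,-0.255],0.045]

```text
time: 5.25
tool_pos: [0.4587, 0.0634, 0.183]
tool_rot: [3.141, 0.001, 2.306]
contact_force: [0.4, 0.3, -0.2]
opening: 0.0452
grip_force: 0.0
```

Request:
arm_command:
  moves:
    - [[0,0,0.008],[0,0,0],0.045]
    - [[0,0,0.015],[0,0,0],0.045]
    - [[0,0,0.021],[0,0,0],0.022]
    - [[0,0,0.021],[0,0,0],0.022]
    - [[0,0,0.021],[0,0,0],0.022]

```text
time: 5.75
tool_pos: [0.4575, 0.0637, 0.163]
tool_rot: [3.141, 0.0, 2.308]
contact_force: [0.1, 0.4, -0.3]
opening: 0.0255
grip_force: 0.0
```

```bash
python3 - <<'E'
from h import *
for i in range(11):
    th=1.05-.1*i; plan(post(th),.163,th+YAW+np.pi/2) if i%3==0 else 0
E
```

```text
t 5.75 pos [0.4575 0.0637 0.163 ] yaw 2.308 F [ 0.1  0.4 -0.3] -> shift [ 0.0015 -0.0021 -0.    ] turn [ 0.     0.    -0.018]
t 5.75 pos [0.4575 0.0637 0.163 ] yaw 2.308 F [ 0.1  0.4 -0.3] -> shift [-0.004   0.0393 -0.    ] turn [0.    0.    0.282]
t 5.75 pos [0.4575 0.0637 0.163 ] yaw 2.308 F [ 0.1  0.4 -0.3] -> shift [-0.0215  0.0773 -0.    ] turn [0.    0.    0.582]
t 5.75 pos [0.4575 0.0637 0.163 ] yaw 2.308 F [ 0.1  0.4 -0.3] -> shift [-0.0494  0.1085  0.    ] turn [0.001 0.    0.882]
```

Request:
arm_command:
  moves:
    - [[0.001,0.006,0],[0,0,0.05],0.016]
    - [[0.0005,0.015,0],[0,0,0.1],0.016]
    - [[-0.001,0.023,0],[0,0,0.16],0.016]
    - [[-0.0025,0.031,0],[0,0,0.22],0.016]
    - [[-0.0047,0.0393,0],[0,0,0.282],0.016]
  squeeze: 20

```text
time: 6.25
tool_pos: [0.4894, 0.0868, 0.1632]
tool_rot: [-3.141, 0.0, 2.023]
contact_force: [-2.1, -1.6, 0.5]
opening: 0.0159
grip_force: 1.0
```

```bash
python3 - <<'E'
from h import *
for th in(.75,.66,.6,.52,.45): plan(post(th),.163,th+YAW+np.pi/2)
E
```

```text
t 6.25 pos [0.4894 0.0868 0.1632] yaw 2.023 F [-2.1 -1.6  0.5] -> shift [0.0004 0.0001 0.0002] turn [-0.     0.    -0.002]
t 6.25 pos [0.4894 0.0868 0.1632] yaw 2.023 F [-2.1 -1.6  0.5] -> shift [-0.0001  0.0127  0.0002] turn [-0.     0.     0.088]
t 6.25 pos [0.4894 0.0868 0.1632] yaw 2.023 F [-2.1 -1.6  0.5] -> shift [-0.0011  0.0211  0.0002] turn [-0.     0.     0.148]
t 6.25 pos [0.4894 0.0868 0.1632] yaw 2.023 F [-2.1 -1.6  0.5] -> shift [-0.0032  0.0321  0.0002] turn [-0.     0.     0.228]
t 6.25 pos [0.4894 0.0868 0.1632] yaw 2.023 F [-2.1 -1.6  0.5] -> shift [-0.0057  0.0415  0.0002] turn [-0.     0.     0.298]
```

Force is about 2.6 N along the tangent, which matches the spring. I'll carry on the same arc.

Request:
arm_command:
  moves:
    - [[0,0.0085,0],[0,0,0.06],0.016]
    - [[-0.0006,0.017,0],[0,0,0.12],0.016]
    - [[-0.002,0.025,0],[0,0,0.18],0.016]
    - [[-0.0035,0.0333,0],[0,0,0.24],0.016]
    - [[-0.0057,0.0415,0],[0,0,0.298],0.016]

```text
time: 6.75
tool_pos: [0.5291, 0.0996, 0.1631]
tool_rot: [-3.141, 0.001, 1.725]
contact_force: [-2.0, -2.4, 0.7]
opening: 0.0161
grip_force: 1.3
```

```bash
python3 - <<'E'
from h import *
for th in(.45,.36): plan(post(th),.163,th+YAW+np.pi/2)
E
```

```text
t 6.75 pos [0.5291 0.0996 0.1631] yaw 1.725 F [-2.  -2.4  0.7] -> shift [0.0002 0.0001 0.0001] turn [-0.001  0.001 -0.   ]
t 6.75 pos [0.5291 0.0996 0.1631] yaw 1.725 F [-2.  -2.4  0.7] -> shift [-0.0004  0.0127  0.0001] turn [-0.001  0.001  0.09 ]
```

Request:
arm_command:
  moves:
    - [[0,0.0025,0],[0,0,0.018],0.016]
    - [[0,0.005,0],[0,0,0.036],0.016]
    - [[0,0.0075,0],[0,0,0.054],0.016]
    - [[-0.0003,0.01,0],[0,0,0.072],0.016]
    - [[-0.0005,0.0126,0],[0,0,0.09],0.016]

```text
time: 7.25
tool_pos: [0.5417, 0.1013, 0.1628]
tool_rot: [-3.142, 0.0, 1.637]
contact_force: [-1.9, -1.1, 1.7]
opening: 0.016
grip_force: 1.4
```

Request:
arm_command:
  moves:
    - [[0,0.0014,0],[0,0,0.01],0.016]
    - [[0,0.0028,0],[0,0,0.02],0.016]
    - [[0,0.0042,0],[0,0,0.03],0.016]
    - [[0,0.0056,0],[0,0,0.04],0.016]
    - [[-0.0002,0.007,0],[0,0,0.05],0.016]

```text
time: 7.75
tool_pos: [0.5488, 0.1017, 0.1627]
tool_rot: [-3.142, -0.0, 1.587]
contact_force: [-2.2, 0.1, 1.8]
opening: 0.0157
grip_force: 1.4
```

Request:
arm_command:
  moves:
    - [[0,0.0014,0],[0,0,0.01],0.016]
    - [[0,0.0028,0],[0,0,0.02],0.016]
    - [[0,0.0042,0],[0,0,0.03],0.016]
    - [[0,0.0056,0],[0,0,0.04],0.016]
    - [[-0.0002,0.007,0],[0,0,0.05],0.016]

```text
time: 8.25
tool_pos: [0.5558, 0.1016, 0.1627]
tool_rot: [-3.142, -0.0, 1.537]
contact_force: [-2.9, 0.4, 2.6]
opening: 0.016
grip_force: 1.5
```

Request:
arm_command:
  moves:
    - [[0,0.0014,0],[0,0,0.01],0.016]
    - [[0,0.0028,0],[0,0,0.02],0.016]
    - [[0,0.0042,0],[0,0,0.03],0.016]
    - [[0,0.0056,0],[0,0,0.04],0.016]
    - [[-0.0002,0.007,0],[0,0,0.05],0.016]

```text
time: 8.75
tool_pos: [0.5628, 0.1012, 0.1626]
tool_rot: [-3.141, -0.0, 1.487]
contact_force: [-3.3, 1.5, 2.0]
opening: 0.0159
grip_force: 1.6
```

Request:
arm_command:
  moves:
    - [[0,0.0014,0],[0,0,0.01],0.016]
    - [[0,0.0028,0],[0,0,0.02],0.016]
    - [[0,0.0042,0],[0,0,0.03],0.016]
    - [[0,0.0056,0],[0,0,0.04],0.016]
    - [[-0.0002,0.007,0],[0,0,0.05],0.016]

```text
time: 9.25
tool_pos: [0.5698, 0.1004, 0.1626]
tool_rot: [-3.141, -0.0, 1.437]
contact_force: [-3.2, 2.1, 1.4]
opening: 0.0159
grip_force: 1.6
```

Request:
arm_command:
  moves:
    - [[0,0.0014,0],[0,0,0.01],0.016]
    - [[0,0.0028,0],[0,0,0.02],0.016]
    - [[0,0.0042,0],[0,0,0.03],0.016]
    - [[0,0.0056,0],[0,0,0.04],0.016]
    - [[-0.0002,0.007,0],[0,0,0.05],0.016]

```text
time: 9.75
tool_pos: [0.5767, 0.0992, 0.1627]
tool_rot: [-3.142, -0.0, 1.387]
contact_force: [-3.0, 2.9, 1.2]
opening: 0.0161
grip_force: 1.7
```

Request:
arm_command:
  moves:
    - [[0,0.0014,0],[0,0,0.01],0.016]
    - [[0,0.0028,0],[0,0,0.02],0.016]
    - [[0,0.0042,0],[0,0,0.03],0.016]
    - [[0,0.0056,0],[0,0,0.04],0.016]
    - [[-0.0002,0.007,0],[0,0,0.05],0.016]

```text
time: 10.25
tool_pos: [0.5835, 0.0977, 0.1626]
tool_rot: [-3.142, -0.0, 1.337]
contact_force: [-2.6, 3.4, 0.6]
opening: 0.0163
grip_force: 1.8
```

Request:
arm_command:
  moves:
    - [[0,0.0014,0],[0,0,0.01],0.016]
    - [[0,0.0028,0],[0,0,0.02],0.016]
    - [[0,0.0042,0],[0,0,0.03],0.016]
    - [[0,0.0056,0],[0,0,0.04],0.016]
    - [[-0.0002,0.007,0],[0,0,0.05],0.016]

```text
time: 10.75
tool_pos: [0.5903, 0.0959, 0.1626]
tool_rot: [-3.142, 0.0, 1.287]
contact_force: [-3.7, 3.2, -0.2]
opening: 0.0164
grip_force: 1.8
```

Request:
arm_command:
  moves:
    - [[0,0.0014,0],[0,0,0.01],0.016]
    - [[0,0.0028,0],[0,0,0.02],0.016]
    - [[0,0.0042,0],[0,0,0.03],0.016]
    - [[0,0.0056,0],[0,0,0.04],0.016]
    - [[-0.0002,0.007,0],[0,0,0.05],0.016]

```text
time: 11.25
tool_pos: [0.5953, 0.0942, 0.1626]
tool_rot: [-3.138, 0.001, 1.237]
contact_force: [-9.2, 6.1, 3.5]
opening: 0.016
grip_force: 5.2
```

The force has climbed to about 11 N, so this is the ramp. I'll use smaller steps.

Request:
arm_command:
  moves:
    - [[0,0.0006,0],[0,0,0.004],0.016]
    - [[0,0.0012,0],[0,0,0.008],0.016]
    - [[0,0.0018,0],[0,0,0.012],0.016]
    - [[0,0.0024,0],[0,0,0.017],0.016]
    - [[0,0.003,0],[0,0,0.021],0.016]

```text
time: 11.75
tool_pos: [0.5978, 0.0934, 0.1626]
tool_rot: [-3.137, 0.001, 1.217]
contact_force: [-9.9, 5.0, 4.2]
opening: 0.0161
grip_force: 5.7
```

Request:
arm_command:
  moves:
    - [[0,0.0006,0],[0,0,0.004],0.016]
    - [[0,0.0012,0],[0,0,0.008],0.016]
    - [[0,0.0018,0],[0,0,0.012],0.016]
    - [[0,0.0024,0],[0,0,0.017],0.016]
    - [[0,0.003,0],[0,0,0.021],0.016]

```text
time: 12.25
tool_pos: [0.6015, 0.0921, 0.1627]
tool_rot: [-3.139, 0.0, 1.195]
contact_force: [-5.0, 4.3, 2.4]
opening: 0.0163
grip_force: 3.4
```

Request:
arm_command:
  moves:
    - [[0,0.0006,0],[0,0,0.004],0.016]
    - [[0,0.0012,0],[0,0,0.008],0.016]
    - [[0,0.0018,0],[0,0,0.012],0.016]
    - [[0,0.0024,0],[0,0,0.017],0.016]
    - [[0,0.003,0],[0,0,0.021],0.016]

```text
time: 12.75
tool_pos: [0.6057, 0.0902, 0.1628]
tool_rot: [3.141, 0.0, 1.174]
contact_force: [0.1, 1.3, -0.3]
opening: 0.0158
grip_force: 0.6
```

Request:
arm_command:
  moves:
    - [[0,0.0006,0],[0,0,0.004],0.016]
    - [[0,0.0012,0],[0,0,0.008],0.016]
    - [[0,0.0018,0],[0,0,0.012],0.016]
    - [[0,0.0024,0],[0,0,0.017],0.016]
    - [[0,0.003,0],[0,0,0.021],0.016]

```text
time: 13.25
tool_pos: [0.6078, 0.0892, 0.1627]
tool_rot: [-3.141, 0.001, 1.153]
contact_force: [-4.4, -0.1, 2.1]
opening: 0.0161
grip_force: 1.8
```

Request:
arm_command:
  moves:
    - [[0,0.0005,0],[0,0,0.003],0.016]
    - [[0,0.001,0],[0,0,0.006],0.016]
    - [[0,0.0015,0],[0,0,0.009],0.016]
    - [[0,0.002,0],[0,0,0.013],0.016]
    - [[0,0.0025,0],[0,0,0.017],0.016]

```text
time: 13.75
tool_pos: [0.6082, 0.0889, 0.1625]
tool_rot: [-3.137, 0.002, 1.137]
contact_force: [-12.5, 1.7, 6.2]
opening: 0.016
grip_force: 6.1
```

A solid stop: the arm moved 0.5 mm and the force rose to 12 N. I'll back off inside the cage and check that the arm stays put.

Request:
arm_command:
  moves:
    - [[0,-0.0008,0],[0,0,0],0.016]
    - [[0,-0.0016,0],[0,0,0],0.016]
    - [[0,-0.0024,0],[0,0,0],0.016]
    - [[0,-0.0032,0],[0,0,0],0.018]
    - [[0,-0.004,0],[0,0,0],0.022]

```text
time: 14.25
tool_pos: [0.6075, 0.09, 0.1627]
tool_rot: [3.14, -0.001, 1.137]
contact_force: [1.0, -1.2, 0.9]
opening: 0.0209
grip_force: 0.0
```

Request:
arm_command:
  moves:
    - [[0,0,0],[0,0,0],0.03]
    - [[0,-0.001,0],[0,0,0],0.035]
    - [[0,-0.002,0],[0,0,0],0.04]
    - [[0,-0.002,0],[0,0,0],0.04]
    - [[0,-0.002,0],[0,0,0],0.04]

```text
time: 14.75
tool_pos: [0.605, 0.091, 0.1627]
tool_rot: [3.141, -0.0, 1.137]
contact_force: [-0.9, 0.4, -1.0]
opening: 0.0399
grip_force: 0.0
```

Request:
arm_command:
  moves:
    - [[0,0,-0.005],[0,0,0],0.04]
    - [[0,0,-0.02],[0,0,0],0.04]
    - [[0,0,-0.045],[0,0,0],0.04]
    - [[0,0,-0.08],[0,0,0],0.04]
    - [[0,0,-0.12],[0,0,0],0.04]

```text
time: 15.25
tool_pos: [0.6044, 0.0909, 0.2835]
tool_rot: [-3.14, 0.001, 1.137]
contact_force: [0.6, 0.8, 0.9]
opening: 0.0397
grip_force: 0.0
```

Request:
arm_command:
  moves:
    - [[-0.045,0,-0.01],[0,0,0],0.04]
    - [[-0.09,0,-0.01],[0,0,0],0.04]
    - [[-0.135,0,-0.01],[0,0,0],0.04]
    - [[-0.18,0,-0.01],[0,0,0],0.04]
    - [[-0.22,0,-0.01],[0,0,0],0.04]

```text
time: 15.75
tool_pos: [0.5114, -0.1103, 0.2933]
tool_rot: [3.141, 0.0, 1.137]
contact_force: [-0.5, -0.7, -0.3]
opening: 0.0398
grip_force: 0.0
```

```bash
python3 - <<'E'
from h import *
import cv2
t=robot.read_camera('top');s=robot.read_camera('scene')
a=cv2.resize(t[140:270,230:380],(400,347),interpolation=3);b=cv2.resize(s[140:260,280:410],(376,347),interpolation=3)
cv2.imwrite('pics/ts2.png',cv2.convertScaleAbs(np.hstack([a,b])[:,:,::-1],alpha=1.4))
E
```

```text
(no output)
```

View pics/ts2.png

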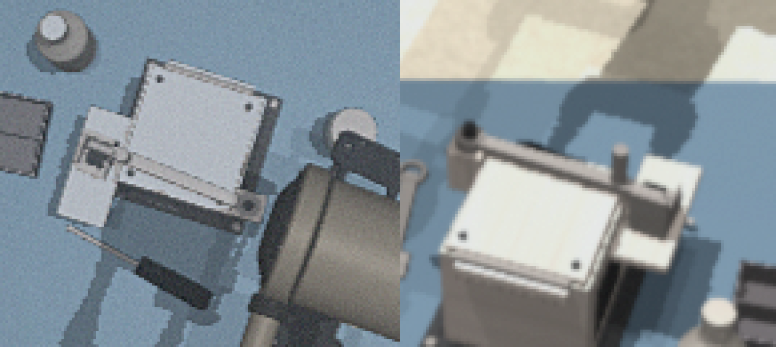

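The picture shows the door flat and the arm lying across it. Its tip is in the catch, at about (95,155) in the top crop and (665,195) in the scene crop. The arm has stayed there over a second after release, the robot is clear, and the items in view have not moved.

```bash
python3 -c "
from cell import robot
print(robot.hand_in())"
```

```text
the job is handed in; nothing more can be done
None
```

The door is shut flat, and the latch arm snapped into its catch and stayed there when let go; the highest push I read was about 14 N, and I handed the job in at about 16 s with the robot clear of everything.

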